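# Stack a bin on the dispatch tray and swing the retaining bar shut

## Robot

A 6-joint arm with a two-finger parallel gripper is mounted at the origin on the work surface. World frame = base frame: x ahead of the robot, y to its left, z up, the work surface at z = 0. Lengths are in mm, angles in degrees, forces in N, time in s.
With the tool pointing down it reaches from about 350 to 850 mm from the base axis. Payload 8.1 kg.
Tool frame: the origin (TCP) lies at the very end of the fingers, on their centre line; the grasp point (between the pads) lies 19 mm behind it; z points along the fingers, y is the line along which they close (so a half turn about z gives the same grasp; the last joint's range is limited). The gripper opens to 85 mm and grips with 20 to 120 N. Pads are 22 mm wide; open, the fingers measure 114 mm over their backs; the gripper's body (76 mm by 85 mm) begins 54 mm behind the grasp point. The pads swing forward as they close: fully open they stand 13 mm farther back than shut.
Start: joints at [-75.539, 7.471, 85.268, -0, 87.261, -4.893], TCP at [198.867, -566.089, 231.292] pointing down, gripper open.
Joint ranges: [-169.43, 169.43], [-51.17, 129.36], [1.28, 143.12], [-76.62, 256.62], [0, 156.53], [-152.29, 152.29]. Speed limits (degrees/s): [136.94, 136.94, 159.86, 180, 180, 180].

## Interface

Orientations are given as [roll, pitch, yaw] about the fixed x, y, z axes, in that order (R = Rz(yaw) Ry(pitch) Rx(roll)).
In Python, from bench import status, viewer, job gives the robot as it stands.
- The arm moves only by the tool arm_command, never from a script. Its argument "targets" is a list that holds one entry, the list of rows, each a list of 7 numbers: the shift along the world's x, y, z in m, then the turn, a rotation vector about the world's x, y, z in rad, then the opening, from -1 (shut) to 1 (fully open). In form: [[[dx, dy, dz, rx, ry, rz, gripper], ...]]. A call has 1 to 10 rows; each row shifts and turns the commanded pose from where the row before left it; what a row does not reach is not made up. A row lasts 1/8 s, in which the tool goes at most 62.5 mm and 10.7 degrees, less where a joint would pass 70% of its speed; a pose out of reach is approached as far as the arm can. A call with a gripper value outside its range is refused whole. The fingers move at their own pace and stop on an object; "force" is the grip in N (left out, the last holds). Time passes only in rows, so rows that do not move let the fingers close. It gives the time, the measured TCP pose, the force, the opening and the grip force at its end, in the units of the state.
- status.sense(): the state, without advancing time (a new reading comes with each control period).
- viewer.snapshot(name): name is "side" or "top" or "wrist"; returns the picture (384x512x3 uint8, red, green, blue); there is no depth.
- viewer.camera_model(name): a dict with "vertical_fov" (degrees; the focal length in pixels is half the picture's height over the tangent of half this angle, whatever the lens; pixels are square), "cx", "cy" (the principal point, pixels), "k1" (the pictures are not rectified: a ray, as slopes to the right and down, at radius r is drawn at 1 + k1 r^2 times it, then the intrinsics apply), "xyz" and "attitude" of the camera in the world. Camera axes: x right, y down, z forward; pixel columns grow to the right and rows downward; lengths in mm; the calibration is good to about 2 mm. A picture is of the moment at which its call begins: read the wrist's pose just before it. camera_model takes no time and is no camera call; for the wrist camera it gives the pose at the moment of the call.
- job.hand_in(): hands the job in; it is judged then, once.
The state is a dict: "time": time; "joint_pos": joint angles; "qd": joint speeds; "joint_efforts": joint torques, N m; "tool_pos": TCP position; "tcp_rot": TCP orientation; "ft_force": force on the tool from outside, world axes, zero at the start; "wrist_torque": the same for the moment, N m; "finger_gap": finger opening in mm; "grip_force": force on a finger pad.
Only numpy, scipy, OpenCV 4.12 (cv2) and the standard library are available. Lean on these libraries where they do the work, as an engineer would, in place of code of your own. Each camera call takes 0.05 s, during which the arm holds its last target. There are 200 camera calls.

## Task

Take the green bin off the sloped stand and set it down gently on the blue bin in the dispatch tray, turned end for end so that its yellow rim is over the blue bin's plain rim and it rests level on the stacking ledges instead of nesting. Let go of it, and only then push the free end of the steel retaining bar round its pin until the bar is fully home against its stop across the open side of the tray. Leave the two floats and the bottle where they stand, keep the blue bin in its place, and leave everything released.

Things in the scene. Friction and masses are not known exactly. Their poses are not given: they have to be found in the camera images.
- bin_top: green stack-nest bin, loose, about 0.32 kg, white weights (to 30 mm) inside; one long rim yellow. Origin: centre of its underside; x along, y across, z up; yellow rim at -y. 75 mm high, rim 186 x 136 mm outside: a band 13 mm thick, 20 mm tall (55 to 75 mm up), long rims centred at y = +-61.5 mm, end rims at x = +-86.5 mm. Walls taper to a foot 146 x 96 mm. Starts on the stand, tilted 25 degrees
- top_mark (a point): middle of the green bin's yellow rim, bin frame (0, -61.5, 65) mm; the straight wall below (x -44 to 18 mm) slopes in at 7 degrees and leaves room to grip the rim here, and so does the other long rim. Both long walls bulge inward in columns at x = -72 to -48 and 22 to 46 mm; their flat tops, 55 mm above the underside and 20 mm below the rim's top, are the ledges
- bin_low: blue bin of the green one's shape and frame, loose, 0.75 kg, yellow weights (to 34 mm) inside; in the tray, frame parallel to the tray's, yellow rim at the tray's open side. Origin: centre of its underside, 6 mm above the bench. A bin set on it the same way round nests deep (underside about 35 mm above this one's); turned half a turn it stands on the ledges, 55 mm above, with 7 mm play each way
- low_mark (a point): middle of the blue bin's yellow rim, bin frame (0, -61.5, 65) mm
- tray: dispatch tray fixed to the bench: grey base plate 240 x 150 x 6 mm, blue fences 42 mm high at the back (+y) and both ends; -y is open. Origin: centre of its underside on the bench. Upright pin at (-102, -61) mm, 60 mm high; the stop is a dark post 16 x 14 mm, 58 mm high, at (100, -47) mm. The closed bar lies at y = -57 to -65 mm, under the rims (which stand out to y = -68 mm)
- bar (a joint): angle of the retaining bar about its upright pin, rad: 0 = fully home on the stop (bar along the tray's +x); grows to 1.7 as the free end swings out from the tray's open (-y) side. Seen from above it turns anticlockwise to close. Stiff: about 1.5 N at the free end moves it; it stays where it is left
- bar_end (a point): free end of the bar, on its centre line, 215 mm from the pin and 42 mm above the bench. The bar is flat steel 8 mm thick and 24 mm high (30 to 54 mm above the bench), with a red sleeve 11 mm thick over its last 44 mm
- bar_pivot (a point): the bar's pin axis, 42 mm above the bench
- stand: sloped bin stand fixed to the bench: white deck 190 x 124 mm on blue legs, tilted 25 degrees, low edge at its -y side with a lip 10 mm above the deck. Origin: on the bench under the deck's centre, where the deck's top is 68 mm high. The green bin lies on it with the same yaw: its mouth leans towards -y and its yellow rim is the low one
- float_a: float, white below and yellow above, 96 mm across and 64 mm high, loose, to be left alone. Origin: centre of its underside
- float_b: float like float_a, to be left alone. Origin: centre of its underside
- spray: white bottle with a blue label and a white cap, 56 mm across and 170 mm high, loose, to be left alone. Origin: centre of its underside
Things that resemble listed ones, but are neither listed nor needed, are in the scene too. Several things have the shape of the bin_top; the one meant has the colours described above. Of the things shaped like the bin_low, the blue one is meant.

How it is judged:
By the outcome, as a careful person would: the job done as asked, in the order asked, and still so for the second after the job is handed in, with the robot touching nothing.
It also fails if it takes over 58 s, if anything falls off the work surface, if the arm or the gripper's body presses on something with over 40 N, if the wrist force passes 120 N, or if a joint passes its speed limit or range.

## Working session

There is one attempt and no reset: what is moved stays moved. The work goes in short steps, Python scripts to look and compute and a tool call to move; the robot and the scene stay as the last step left them, time stands still between calls to the robot, and variables do not carry over. Pictures are saved under pics/ and viewed, at most 10 in all, crops included, and the job is handed in when it is done.

Besides the shell and the picture viewer there is one more tool, called after "Request:" as name(argument=value, ...), one argument or row to a line, values as JSON. arm_command: Moves the arm, as the interface text tells. Its arguments: {"type":"object","properties":{"targets":{"type":"array"},"force":{"type":"number"}},"required":["targets"]}

```bash
mkdir -p pics; ls; cat > h.py <<'E'
import numpy as np, cv2
from bench import status, viewer, job
from scipy.spatial.transform import Rotation as R
def snap(n,f):
    m=viewer.camera_model(n); im=viewer.snapshot(n); cv2.imwrite('pics/'+f+'.png',im[:,:,::-1]); np.save('pics/'+f+'.npy',m,allow_pickle=True); return im,m
def load(f):
    return cv2.imread('pics/'+f+'.png'), np.load('pics/'+f+'.npy',allow_pickle=True).item()
def rot(m):
    a=np.array(m['attitude'],float)
    return a if a.shape==(3,3) else R.from_euler('xyz',a,degrees=True).as_matrix()
def ray(m,u,v):
    f=192/np.tan(np.radians(m['vertical_fov']/2)); d=np.array([(u-m['cx'])/f,(v-m['cy'])/f]); s=d.copy()
    for _ in range(20): s=d/(1+m['k1']*(s@s))
    w=rot(m)@np.array([s[0],s[1],1.]); return np.array(m['xyz'],float),w/np.linalg.norm(w)
def onz(m,u,v,z):
    o,d=ray(m,u,v); return o+d*(z-o[2])/d[2]
def tri(a,b):
    o1,d1=a;o2,d2=b; A=np.c_[d1,-d2]; t=np.linalg.lstsq(A,o2-o1,rcond=None)[0]
    p,q=o1+t[0]*d1,o2+t[1]*d2; return (p+q)/2,np.linalg.norm(p-q)
def proj(m,P):
    f=192/np.tan(np.radians(m['vertical_fov']/2)); c=rot(m).T@(np.array(P,float)-np.array(m['xyz'],float)); s=c[:2]/c[2]; s=s*(1+m['k1']*(s@s)); return f*s+[m['cx'],m['cy']]
E
python3 - <<'E'
from h import *
for n in ('top','side','wrist'):
    im,m=snap(n,n+'0'); print(n,m)
print(status.sense())
a=[cv2.imread(f'pics/{n}0.png') for n in('top','side')]
cv2.imwrite('pics/topL.png',cv2.resize(a[0],(800,600)));cv2.imwrite('pics/sideL.png',cv2.resize(a[1],(800,600)))
E
```

```text
pics
top {'vertical_fov': 49.1243672068181, 'cx': 248.33394573398914, 'cy': 190.33541165525926, 'k1': -0.15198826706634797, 'xyz': array([ 310.28981162,   39.65082061, 1592.80364544]), 'attitude': array([-171.54242426,   -0.82507244,  -90.51312208])}
side {'vertical_fov': 45.42896310835987, 'cx': 256.0175970866067, 'cy': 196.40511668389522, 'k1': -0.18266113729063038, 'xyz': array([ 175.64959933, 1105.55619016, 1261.29435503]), 'attitude': array([-1.35233217e+02,  8.95491282e-02, -1.62081715e+02])}
wrist {'vertical_fov': 68.97389353995206, 'cx': 254.7240169829131, 'cy': 191.61134922097318, 'k1': -0.054623217741767066, 'xyz': array([ 265.86291077, -541.71130466,  372.44672546]), 'attitude': array([ 1.63799355e+02,  1.08377901e-01, -7.05526879e+01])}
{'time': 0.15, 'joint_pos': array([-7.55398638e+01,  7.50424456e+00,  8.53149287e+01, -1.40497107e-03,
        8.72620164e+01, -4.89159880e+00]), 'qd': array([-0.12267686, -0.16855795, -0.14490958,  0.00737812, -0.02936401,
        0.06465942]), 'joint_efforts': array([ 1.38405052e-03, -5.70063686e+01, -5.01155591e+01, -2.43304767e-04,
        9.66388034e-03, -2.60761840e-05]), 'tool_pos': array([ 198.74096626, -565.68087894,  230.49521956]), 'tcp_rot': array([-1.79918986e+02, -5.52494819e-03,  1.93517992e+01]), 'ft_force': array([-0.27524034,  0.5519852 ,  0.25366237]), 'wrist_torque': array([-0.01219544, -0.0115485 ,  0.00215375]), 'grip_force': 0.0, 'finger_gap': 85.42344285272465}
```

View pics/topL.png

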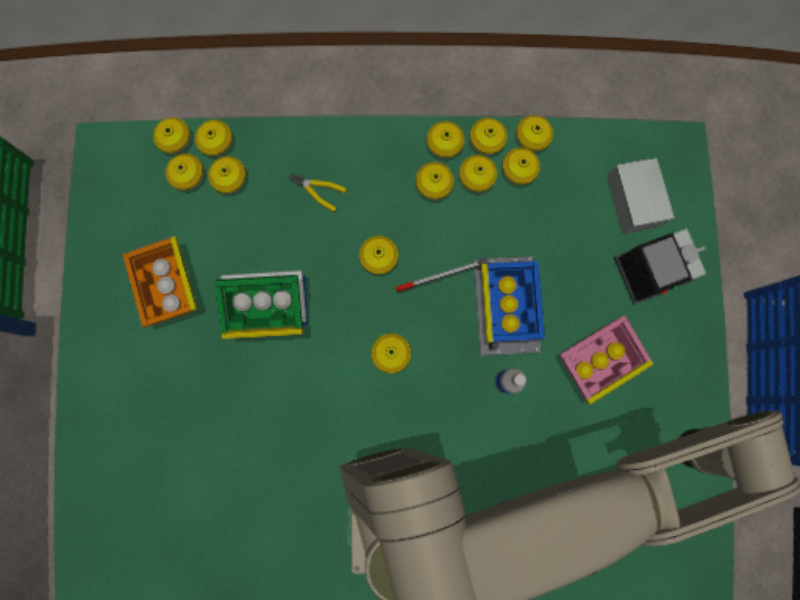

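View pics/sideL.png

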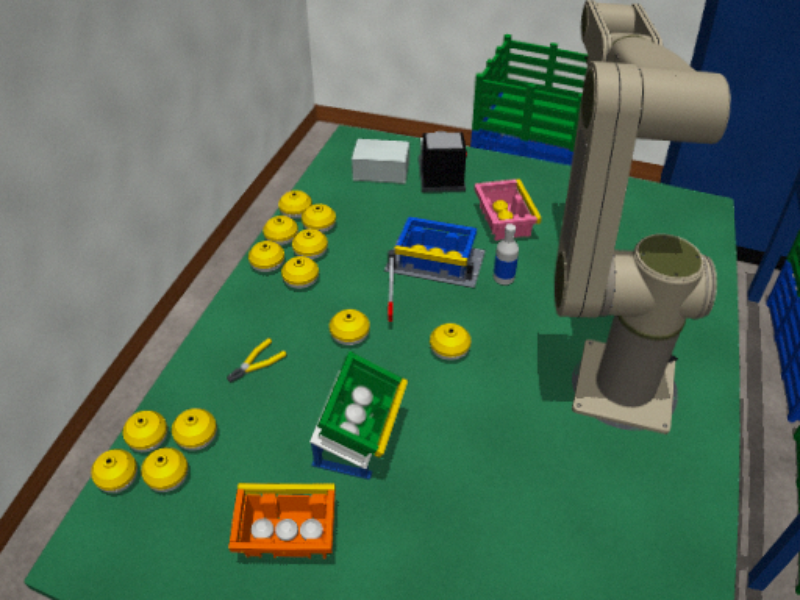

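Top view: the bins are orange (160,282), green (262,305), pink (605,360) and blue (512,300). Only the one at (262,305) is green with a yellow rim and white weights, and it lies on the white stand, so it is bin_top. The blue one, in the tray, is bin_low. The red bar end is at (403,287). Next I make a confirming crop and measure.

```bash
python3 - <<'E'
from h import *
T,mt=load('top0');S,ms=load('side0')
def c(im,x,y,w,h): return cv2.resize(im[y:y+h,x:x+w],(400,300),interpolation=cv2.INTER_CUBIC)
cv2.imwrite('pics/crop1.png',np.vstack([np.hstack([c(T,130,165,72,54),c(T,285,160,88,66)]),np.hstack([c(S,190,220,84,63),c(S,235,130,100,75)])]))
def ends(im,box,lo,hi):
    x,y,w,h=box; hsv=cv2.cvtColor(im[y:y+h,x:x+w],cv2.COLOR_BGR2HSV); k=cv2.inRange(hsv,lo,hi)
    n,l,st,ce=cv2.connectedComponentsWithStats(k); i=1+np.argmax(st[1:,4]); p=np.argwhere(l==i)[:,::-1].astype(np.float32)
    r=cv2.minAreaRect(p); b=cv2.boxPoints(r)+[x,y]; d=sorted(((np.linalg.norm(b[i]-b[(i+1)%4]),i) for i in range(4)))
    e=[(b[i]+b[(i+1)%4])/2 for _,i in d[:2]]; return st[i,4],np.array(e),r
Y=((22,130,90),(34,255,255))
for nm,bt,bs in (('green',(130,205,72,20),(235,235,30,60)),('blue',(305,165,14,60),(248,154,55,16))):
    a,e,_=ends(T,bt,*Y); b,f,_=ends(S,bs,*Y); print(nm,a,e.tolist(),b,f.tolist())
    for i in(0,1):
        for j in(0,1): print(i,j,*tri(ray(mt,*e[i]),ray(ms,*f[j])))
Rd=((0,150,80),(8,255,255))
a,e,r=ends(T,(245,170,50,25),*Rd);b,f,q=ends(S,(240,185,20,25),*Rd);print('red',a,e,b,f,tri(ray(mt,*r[0]) if 0 else ray(mt,*e.mean(0)),ray(ms,*f.mean(0))))
for i in(0,1):
    for j in(0,1): print(i,j,*tri(ray(mt,*e[i]),ray(ms,*f[j])))
E
```

```text
green 233 [[141.88689517974854, 214.02075099945068], [192.06591033935547, 211.15337455272675]] 264 [[241.64861249923706, 291.57067108154297], [258.72126865386963, 242.24966859817505]]
0 0 [450.00763897 400.09048823  95.3050078 ] 1.5769320383148344
0 1 [422.42444564 352.21068245 287.00628628] 18.16296116966489
1 0 [ 495.81856078  250.18535653 -150.20070287] 25.74340482384067
1 1 [456.54835835 216.26533653 111.810528  ] 1.172978200462223
blue 183 [[312.9340093135834, 218.07614135742188], [309.42131900787354, 168.89847564697266]] 319 [[252.0356674194336, 157.80127477645874], [298.5127410888672, 166.14331340789795]]
0 0 [ 514.82691121 -183.30081632  125.1269005 ] 181.51888021733177
0 1 [ 431.68523732 -217.79981277   79.43759499] 0.07795877343564815
1 0 [ 616.58956022 -210.02795049   79.0630376 ] 5.801287992250624
1 1 [ 516.93961007 -204.41466228  107.37913166] 178.60497528712324
red 33 [[264.04999924 181.15000057]
 [253.85000229 184.55000019]] 33 [[249.68442631 192.97131109]
 [248.59426212 204.96311474]] (array([569.45944786, -24.69111932,  41.24692347]), np.float64(1.1414628985364383))
0 0 [573.49534048 -43.24465031  53.99927351] 0.8879431672961987
0 1 [582.98534882 -47.51990953 -17.31948119] 4.488721738412983
1 0 [556.85981348  -3.45974653  95.90294631] 6.385710401138549
1 1 [565.27915428  -5.83893972  28.9885719 ] 1.4499266710233205
```

View pics/crop1.png

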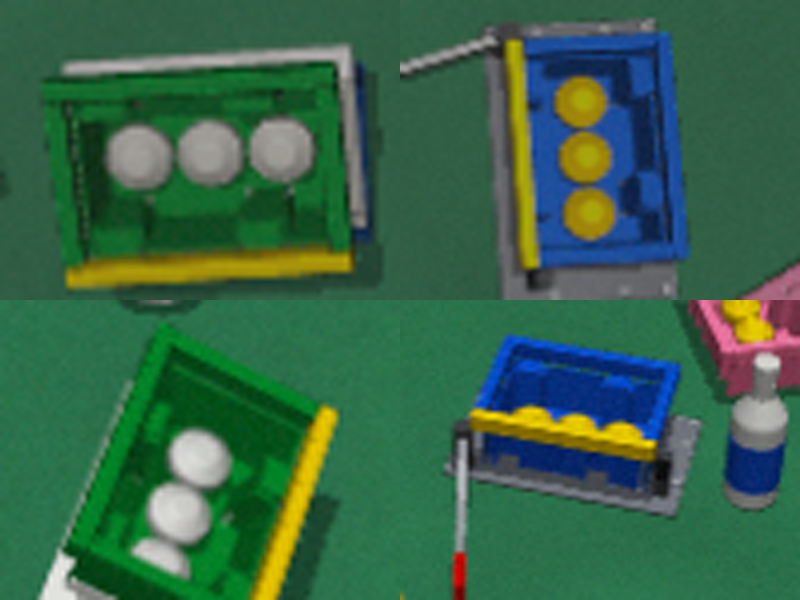

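The crop confirms it: green bin with yellow rim and white weights (left), blue bin with yellow rim facing the open side (right). Next I look at both places from close by with the wrist camera, starting over the tray.

Request:
arm_command(
  targets=[
    [[0.04,0.042,0.012,0,0,0.16,1],[0.04,0.042,0.012,0,0,0.16,1],[0.04,0.042,0.012,0,0,0.16,1],[0.04,0.042,0.012,0,0,0.16,1],[0.04,0.042,0.012,0,0,0.16,1],[0.04,0.042,0.012,0,0,0.16,1],[0.04,0.042,0.012,0,0,0.16,1],[0.04,0.042,0,0,0,0.15,1],[0,0,0,0,0,0,1],[0,0,0,0,0,0,1]],
  ],
)

```text
time: 1.4
tool_pos: [518.7, -229.9, 314.8]
tcp_rot: [-179.9, -0.0, 92.1]
ft_force: [-0.5, 0.1, -0.1]
finger_gap: 85.2
grip_force: 0.0
```

```bash
python3 - <<'E'
from h import *
im,m=snap('wrist','w1'); print(m['xyz'],m['attitude']); s=status.sense(); print(s['time'],s['tool_pos'],s['tcp_rot'],s['joint_pos'])
cv2.imwrite('pics/w1L.png',cv2.resize(cv2.imread('pics/w1.png'),(800,600)))
E
```

```text
[ 516.67605481 -158.66611011  456.89533508] [1.63854309e+02 1.27897697e-01 2.21617984e+00]
1.45 [ 518.33717979 -230.56094648  314.86614128] [-1.79946370e+02 -1.49511408e-03  9.20500533e+01] [-2.91409010e+01  1.32441213e+00  8.30891494e+01 -2.66242437e-02
  9.56330900e+01 -3.11935576e+01]
```

Request:
arm_command(
  targets=[
    [[-0.02,0.055,0,0,0,0,1],[-0.02,0.055,0,0,0,0,1],[0,0,0,0,0,0,1],[0,0,0,0,0,0,1]],
  ],
)

```text
time: 1.95
tool_pos: [478.6, -121.2, 315.6]
tcp_rot: [180.0, 0.0, 92.0]
ft_force: [0.2, 0.3, 0.5]
finger_gap: 85.1
grip_force: 0.0
```

```bash
python3 - <<'E'
from h import *
im,m=snap('wrist','w2'); print(m['xyz'],m['attitude']); s=status.sense(); print(s['time'],s['tool_pos'],s['tcp_rot'])
E
```

```text
[476.46645317 -49.84729422 457.61621513] [1.63797246e+02 2.61475366e-02 2.12410917e+00]
2.0 [ 478.77390694 -121.5197901   315.45388968] [1.79979261e+02 3.92624011e-02 9.20030040e+01]
```

View pics/w1L.png

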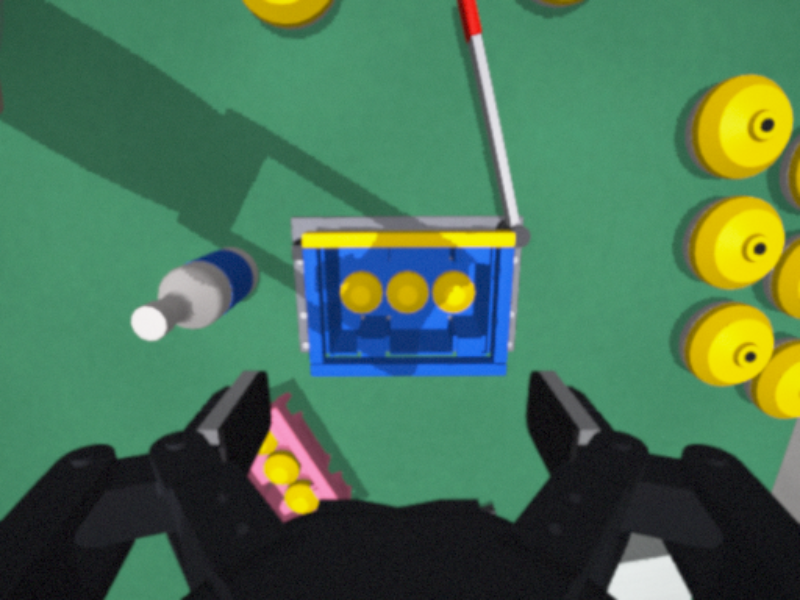

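It shows the blue bin with its yellow rim (302–516, 240), plain rim at row 370, the pin at (515,235), and the red sleeve at (470,20). Now over the green bin.

Request:
arm_command(
  targets=[
    [[-0.004,0.056,0,0,0,0,1],[-0.004,0.056,0,0,0,0,1],[-0.004,0.056,0,0,0,0,1],[-0.004,0.056,0,0,0,0,1],[-0.004,0.056,0,0,0,0,1],[-0.004,0.056,0,0,0,0,1],[-0.004,0.056,0,0,0,0,1],[-0.002,0.056,0,0,0,0,1],[0,0,0,0,0,0,1],[0,0,0,0,0,0,1]],
  ],
)

```text
time: 3.25
tool_pos: [449.8, 326.9, 314.7]
tcp_rot: [-180.0, 0.1, 92.1]
ft_force: [0.3, -0.5, 0.3]
finger_gap: 85.5
grip_force: 0.0
```

```bash
python3 - <<'E'
from h import *
im,m=snap('wrist','w3'); print(m['xyz'],m['attitude']); s=status.sense(); print(s['time'],s['tool_pos'],s['tcp_rot'])
E
```

```text
[447.79354745 398.37897108 456.74105531] [1.63783690e+02 1.05045580e-01 2.14997806e+00]
3.3 [449.82967293 326.55364052 315.04521364] [-1.79985812e+02  4.39812105e-02  9.20089677e+01]
```

Request:
arm_command(
  targets=[
    [[-0.055,0.02,0,0,0,0,1],[-0.055,0.02,0,0,0,0,1],[0,0,0,0,0,0,1],[0,0,0,0,0,0,1]],
  ],
)

```text
time: 3.8
tool_pos: [339.9, 366.9, 315.7]
tcp_rot: [179.9, -0.0, 92.0]
ft_force: [0.7, 0.8, -0.1]
finger_gap: 85.3
grip_force: 0.0
```

```bash
python3 - <<'E'
from h import *
im,m=snap('wrist','w4'); print(m['xyz'],m['attitude']); s=status.sense(); print(s['time'],s['tool_pos'],s['tcp_rot'])
r=[cv2.resize(cv2.imread(f'pics/w{i}.png'),(400,300)) for i in(2,3,4)]
cv2.imwrite('pics/w234.png',np.vstack([np.hstack(r[:2]),np.hstack([r[2],r[2]*0])]))
E
```

```text
[337.61063781 438.18683486 457.87185758] [ 1.63862080e+02 -1.20683406e-02  2.13739214e+00]
3.85 [340.16170537 366.88724348 315.54202229] [ 1.79946037e+02 -1.39909102e-03  9.20041858e+01]
```

View pics/w234.png

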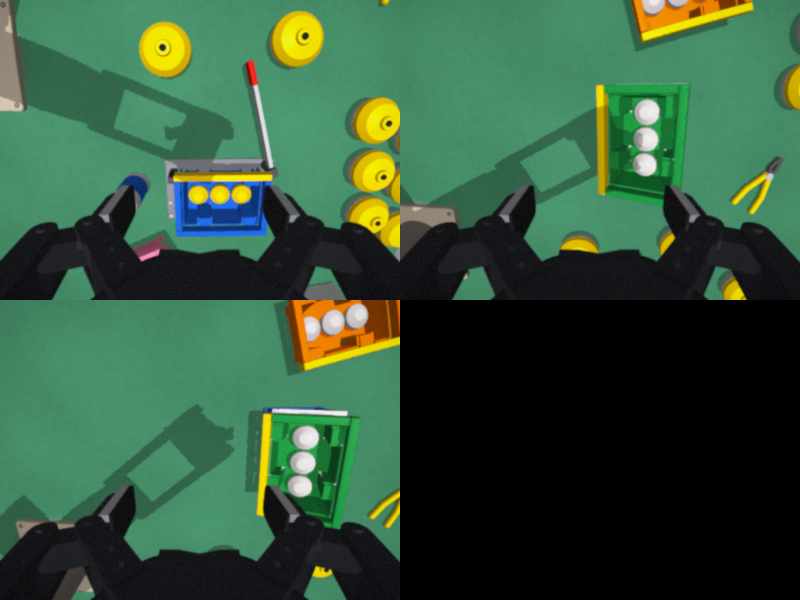

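Panels: w2 shows the blue bin's rim (row 177) and red sleeve (252,72); w3 shows the green bin's yellow rim at column 600, rows 85–195; w4 shows it at column 263. I triangulate unambiguous edges: the outer top edge for green, the inner top edge for blue.

```bash
cat >> h.py <<'E'
def comp(im,box,lo,hi):
    x,y,w,h=box; k=cv2.inRange(cv2.cvtColor(im[y:y+h,x:x+w],cv2.COLOR_BGR2HSV),lo,hi)
    n,l,st,ce=cv2.connectedComponentsWithStats(k); i=1+np.argmax(st[1:,4]); p=np.argwhere(l==i)[:,::-1].astype(np.float32)
    r=cv2.minAreaRect(p); return st[i,4],cv2.boxPoints(r)+[x,y],np.array(r[0])+[x,y]
Y=((22,110,70),(34,255,255)); Rd=((0,150,80),(8,255,255))
E
python3 - <<'E'
from h import *
I={i:load(f'w{i}') for i in(1,2,3,4)}
def g(i,box,c=Y): 
    a,b,ce=comp(I[i][0],box,*c); print(i,a,np.round(b,1).tolist()); return b,ce
m={i:I[i][1] for i in I}
b3,_=g(3,(248,95,30,160)); b4,_=g(4,(155,130,32,152))
o3=sorted(b3.tolist())[:2];o4=sorted(b4.tolist())[:2]
for k in(0,1):
    p,q=sorted(o3,key=lambda t:t[1])[k],sorted(o4,key=lambda t:t[1])[k]; print('green outer edge',*tri(ray(m[3],*p),ray(m[4],*q)))
b1,_=g(1,(185,146,155,14)); b2,_=g(2,(210,216,150,20))
o1=sorted(b1.tolist(),key=lambda t:-t[1])[:2];o2=sorted(b2.tolist(),key=lambda t:-t[1])[:2]
for k in(0,1):
    p,q=sorted(o1)[k],sorted(o2)[k]; print('blue inner edge',*tri(ray(m[1],*p),ray(m[2],*q)), onz(m[1],*p,81),onz(m[2],*q,81))
r2,c2=g(2,(300,70,40,50),Rd); top=sorted(r2.tolist(),key=lambda t:t[1])
T,mt=load('top0');_,bt,ct=comp(T,(245,170,50,25),*Rd)
print('red c',onz(m[2],*c2,54),tri(ray(m[2],*c2),ray(mt,*ct)),'tip',onz(m[2],*np.mean(top[:2],0),54))
# blue plain rim outer bottom edge in w1
k=cv2.inRange(cv2.cvtColor(I[1][0],cv2.COLOR_BGR2HSV),(105,130,60),(125,255,255));n,l,st,_=cv2.connectedComponentsWithStats(k)
i=l[237,260] or 1+np.argmax(st[1:,4]);print(i,st[i]);pp=np.argwhere(l==i)[:,::-1]; 
for x0 in(215,300): 
    v=pp[abs(pp[:,0]-x0)<4][:,1].max()+.5; print('plain outer',onz(m[1],x0,v,81))
E
```

```text
3 1913 [[250.1, 108.1], [264.7, 107.8], [267.7, 247.9], [253.0, 248.2]]Traceback (most recent call last):
  File "<stdin>", line 6, in <module>
  File "<stdin>", line 4, in g
  File "h.py", line 24, in comp
    n,l,st,ce=cv2.connectedComponentsWithStats(k); i=1+np.argmax(st[1:,4]); p=np.argwhere(l==i)[:,::-1].astype(np.float32)
                                                       ~~~~~~~~~^^^^^^^^^^
    return _wrapfunc(a, 'argmax', axis=axis, out=out, **kwds)
    return bound(*args, **kwds)
ValueError: attempt to get argmax of an empty sequence
```

```bash
python3 - <<'E'
from h import *
I={i:load(f'w{i}') for i in(1,2,3,4)}
def g(i,box,c=Y): 
    a,b,ce=comp(I[i][0],box,*c); print(i,a,np.round(b,1).tolist()); return b,ce
m={i:I[i][1] for i in I}
b3,_=g(3,(240,95,40,170)); b4,_=g(4,(320,130,40,155))
o3=sorted(b3.tolist())[:2];o4=sorted(b4.tolist())[:2]
for k in(0,1):
    p,q=sorted(o3,key=lambda t:t[1])[k],sorted(o4,key=lambda t:t[1])[k]; print('green outer edge',*tri(ray(m[3],*p),ray(m[4],*q)))
b1,_=g(1,(185,146,155,14)); b2,_=g(2,(210,216,150,20))
o1=sorted(b1.tolist(),key=lambda t:-t[1])[:2];o2=sorted(b2.tolist(),key=lambda t:-t[1])[:2]
for k in(0,1):
    p,q=sorted(o1)[k],sorted(o2)[k]; print('blue inner edge',*tri(ray(m[1],*p),ray(m[2],*q)), onz(m[1],*p,81),onz(m[2],*q,81))
r2,c2=g(2,(300,70,40,50),Rd); top=sorted(r2.tolist(),key=lambda t:t[1])
T,mt=load('top0');_,bt,ct=comp(T,(245,170,50,25),*Rd)
print('red c',onz(m[2],*c2,54),tri(ray(m[2],*c2),ray(mt,*ct)),'tip',onz(m[2],*np.mean(top[:2],0),54))
k=cv2.inRange(cv2.cvtColor(I[1][0],cv2.COLOR_BGR2HSV),(105,130,60),(125,255,255));n,l,st,_=cv2.connectedComponentsWithStats(k)
i=l[237,260] or 1+np.argmax(st[1:,4]);print(i,st[i]);pp=np.argwhere(l==i)[:,::-1]
for x0 in(215,300): 
    v=pp[abs(pp[:,0]-x0)<4][:,1].max()+.5; print('plain outer',onz(m[1],x0,v,81))
E
```

```text
3 1913 [[250.1, 108.1], [264.7, 107.8], [267.7, 247.9], [253.0, 248.2]]
4 1480 [[327.6, 275.5], [336.0, 143.4], [348.4, 144.2], [340.0, 276.3]]
green outer edge [441.74223495 402.06317477 102.82925579] 1.90220719245347
green outer edge [451.65072288 214.42260185 106.52897892] 0.42253447169170527
1 1426 [[191.9, 148.1], [328.9, 145.9], [329.1, 157.8], [192.1, 160.0]]
2 1477 [[220.9, 220.0], [348.0, 218.8], [348.1, 231.0], [221.0, 232.2]]
blue inner edge [ 431.62487998 -227.52084848   71.76833906] 1.203232674776002 [ 433.10032247 -226.10099681   81.        ] [ 433.24446937 -222.99606988   81.        ]
blue inner edge [ 620.65471357 -216.02011557   77.87304121] 1.2530769829275412 [ 619.19416151 -215.74508369   81.        ] [ 620.08343006 -214.48854971   81.        ]
2 315 [[313.5, 78.5], [323.9, 76.4], [330.0, 107.0], [319.6, 109.1]]
red c [567.5562223 -22.0403813  54.       ] (array([563.50476223, -23.40166672,  72.63688045]), np.float64(0.34085836590320173)) tip [561.51751535  -2.38109769  54.        ]
1 [ 193  159  136   82 8469]
plain outer [ 464.22495075 -345.00267893   81.        ]
plain outer [ 589.73129526 -338.40780714   81.        ]
```

Consistent. Green rim length is 188 mm (186 given), and its outer edge mid is at (446.7, 308.2, 104.7) with yaw −87°. Blue centre is (529, −274), yaw 183°, length 187 mm. Now I go to the pre-grasp, tilted 25°, and check from there.

Request:
arm_command(
  targets=[
    [[0.022,-0.0135,-0.039,0.006,-0.109,0,0.1],[0.022,-0.0135,-0.039,0.006,-0.109,0,0.1],[0.022,-0.0135,-0.039,0.006,-0.109,0,0.1],[0.021,-0.0135,-0.036,0.005,-0.109,0.017,0.1],[0,0,0,0,0,0,0.1],[0,0,0,0,0,0,0.1]],
  ],
  force=80,
)

```text
time: 4.6
tool_pos: [427.3, 314.4, 165.0]
tcp_rot: [155.0, -0.4, 93.1]
ft_force: [0.6, 0.0, 1.2]
finger_gap: 47.1
grip_force: 0.0
```

```bash
python3 - <<'E'
from h import *
im,m=snap('wrist','w5'); s=status.sense(); print(s['time'],s['tool_pos'],s['tcp_rot'],s['finger_gap'])
A=cv2.imread('pics/w5.png')
h=np.radians(-87); xb=np.array([np.cos(h),np.sin(h),0]); yh=np.array([-np.sin(h),np.cos(h),0]); z=np.array([0,0,1.]); c,sn=np.cos(np.radians(25)),np.sin(np.radians(25))
yb=c*yh+sn*z; zb=-sn*yh+c*z; O=np.array([446.7,308.2,104.7])+68*yb-75*zb
print('origin',O)
for P in [(-93,-68,75),(93,-68,75),(93,-55,75),(-93,-55,75),(0,-61.5,65),(-93,68,75),(93,68,75)]:
    u=proj(m,O+P[0]*xb+P[1]*yb+P[2]*zb); print(P,u); cv2.circle(A,tuple(int(round(t)) for t in u),2,(0,0,255),-1)
Rt=R.from_euler('xyz',s['tcp_rot'],degrees=True).as_matrix(); print('tool axes vs bin: y.yb',Rt[:,1]@yb,'z.zb',Rt[:,2]@zb)
d=Rt.T@(O-6*xb-61.5*yb+65*zb-s['tool_pos']); print('rim grip point in tool frame',d)
cv2.imwrite('pics/w5L.png',cv2.resize(A,(800,600)))
E
```

```text
4.65 [427.95700862 315.27385336 166.29739986] [154.84091309  -0.5088573   93.10315493] 46.92282150935096
origin [539.89740007 313.08426877  65.46495777]
(-93, -68, 75) [242.65012775  90.58138101]
(93, -68, 75) [245.28219595 314.92027327]
(93, -55, 75) [260.03371077 314.92381334]
(-93, -55, 75) [261.30692159  90.5636839 ]
(0, -61.5, 65) [252.44181931 211.73622604]
(-93, 68, 75) [433.51293869  92.88877172]
(93, 68, 75) [397.45485907 313.03720302]
tool axes vs bin: y.yb 0.9999938907705872 z.zb -0.9999573857166278
rim grip point in tool frame [-2.6993996  -3.10268827 73.55080974]
```

View pics/w5L.png

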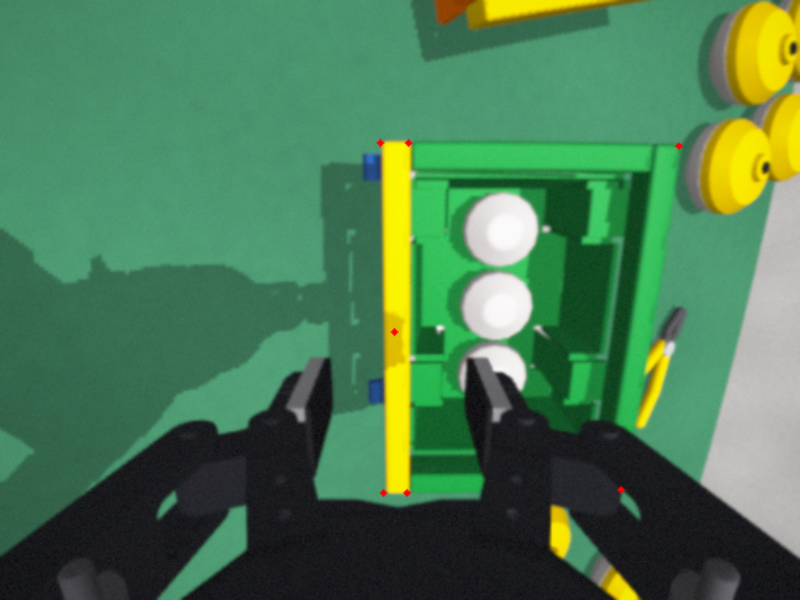

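The projected model (red dots) lies on the rim within about 1 px. Descend along the tool axis by 90 mm with small offsets.

Request:
arm_command(
  targets=[
    [[0.007,0,-0.016,0,0,0,0.1],[0.007,0,-0.016,0,0,0,0.1],[0.007,0,-0.016,0,0,0,0.1],[0.006,0,-0.014,0,0,0,0.1],[0.005,-0.001,-0.0115,0,0,0,0.1],[0.004,0,-0.009,0,0,0,0.1],[0,0,0,0,0,0,0.1],[0,0,0,0,0,0,0.1]],
  ],
)

```text
time: 5.65
tool_pos: [462.0, 313.1, 80.2]
tcp_rot: [155.0, -0.3, 93.2]
ft_force: [0.4, -0.4, -0.5]
finger_gap: 47.0
grip_force: 0.0
```

```bash
python3 - <<'E'
from h import *
s=status.sense(); Rt=R.from_euler('xyz',s['tcp_rot'],degrees=True).as_matrix(); print(s['tool_pos'],s['ft_force'])
h=np.radians(-87); xb=np.array([np.cos(h),np.sin(h),0]); yh=np.array([-np.sin(h),np.cos(h),0]); z=np.array([0,0,1.]); c,sn=np.cos(np.radians(25)),np.sin(np.radians(25))
yb=c*yh+sn*z; zb=-sn*yh+c*z; O=np.array([539.9,313.1,65.5]); p=s['tool_pos']-Rt[:,2]*19-O; print('grasp pt in bin',p@xb,p@yb,p@zb)
E
```

```text
[461.98292843 313.06947931  80.1705118 ] [ 0.4175767  -0.4377457  -0.45751377]
grasp pt in bin -3.9199098646081167 -64.33037512077586 65.18029347923584
```

Request:
arm_command(
  targets=[
    [[0.003,0,0.001,0,0,0,0.1],[0,0,0,0,0,0,-0.6],[0,0,0,0,0,0,-1],[0,0,0,0,0,0,-1],[0,0,0,0,0,0,-1],[0,0,0,0,0,0,-1],[0,0,0,0,0,0,-1]],
  ],
  force=80,
)

```text
time: 6.52
tool_pos: [465.5, 313.4, 82.4]
tcp_rot: [154.9, -0.4, 93.2]
ft_force: [-7.7, -2.7, 9.4]
finger_gap: 14.9
grip_force: 77.2
```

Gripped at 77 N. Lift straight up, slowly at first.

Request:
arm_command(
  targets=[
    [[0,0,0.005,0,0,0,-1],[0,0,0.01,0,0,0,-1],[0,0,0.015,0,0,0,-1],[0,0,0.02,0,0,0,-1],[0,0,0.03,0,0,0,-1],[0,0,0.03,0,0,0,-1],[0,0,0.03,0,0,0,-1],[0,0,0,0,0,0,-1],[0,0,0,0,0,0,-1]],
  ],
)

```text
time: 7.65
tool_pos: [464.1, 312.4, 219.1]
tcp_rot: [155.1, -0.3, 93.2]
ft_force: [-0.1, -0.1, -3.1]
finger_gap: 12.8
grip_force: 78.0
```

```bash
python3 - <<'E'
from h import *
im,m=snap('wrist','w6'); s=status.sense(); print(s['time'],s['tool_pos'],s['tcp_rot'],s['ft_force'],s['wrist_torque'],s['finger_gap'],s['grip_force'])
im2,_=snap('side','s6')
a=cv2.resize(cv2.imread('pics/w6.png'),(400,300)); b=cv2.resize(cv2.imread('pics/s6.png')[150:342,130:386],(400,300))
cv2.imwrite('pics/c6.png',np.hstack([a,b]))
E
```

```text
7.7 [463.82786614 312.19191786 218.37712305] [155.16390145  -0.22936024  93.17131057] [ 0.42642737  0.47002626 -3.21110852] [-0.02858938  0.59635319 -0.03755313] 13.266546238427933 78.04726401809603
```

View pics/c6.png

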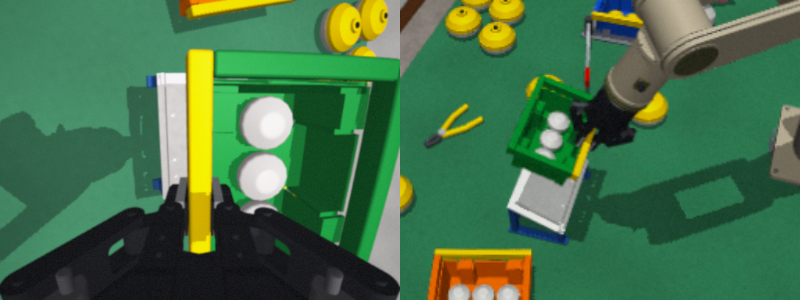

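Held flush (gap 13 mm) and clear of the stand, with the yellow rim between the fingers. Now level it and turn +90° while travelling to the tray.

Request:
arm_command(
  targets=[
    [[0.002,-0.02,0.01,-0.0076,0.1452,0,-1],[0.002,-0.03,0.01,-0.0076,0.1452,0,-1],[0.002,-0.04,0.01,-0.0076,0.1452,0,-1],[0.005,-0.05,0,0,0,0.14,-1],[0.005,-0.05,0,0,0,0.14,-1],[0.005,-0.05,0,0,0,0.14,-1],[0.005,-0.05,0,0,0,0.14,-1],[0.005,-0.05,0,0,0,0.14,-1],[0.005,-0.05,0,0,0,0.14,-1],[0.005,-0.05,0,0,0,0.14,-1]],
  ],
)

```text
time: 9.0
tool_pos: [505.3, -128.8, 249.2]
tcp_rot: [-180.0, -0.5, 149.4]
ft_force: [0.6, 1.0, -2.6]
finger_gap: 13.3
grip_force: 80.0
```

Request:
arm_command(
  targets=[
    [[0.005,-0.045,0,0,0,0.12,-1],[0.005,-0.045,0,0,0,0.12,-1],[0.005,-0.045,0,0,0,0.12,-1],[0.004,-0.038,0,0,0,0.12,-1],[0.002,-0.025,0,0,0,0.11,-1],[0,0,0,0,0,0,-1],[0,0,0,0,0,0,-1],[0,0,0,0,0,0,-1]],
  ],
)

```text
time: 10.0
tool_pos: [526.9, -324.1, 250.4]
tcp_rot: [180.0, -0.4, -177.0]
ft_force: [-0.5, 0.4, -3.1]
finger_gap: 13.4
grip_force: 80.1
```

```bash
python3 - <<'E'
from h import *
im,m=snap('wrist','w7'); s=status.sense(); print(s['time'],s['tool_pos'],s['tcp_rot'],s['ft_force'],s['wrist_torque'],s['finger_gap'],s['joint_pos'])
np.save('pics/w7s.npy',s,allow_pickle=True)
snap('side','s7')
A=cv2.imread('pics/w7.png'); a,b,c=comp(A,(180,0,150,300),*Y); print(a,b)
Rt=R.from_euler('xyz',s['tcp_rot'],degrees=True).as_matrix()
for p in b:
    o,d=ray(m,*p); o=Rt.T@(o-s['tool_pos']); d=Rt.T@d; print(p,o+d*(-29-o[2])/d[2])
cv2.imwrite('pics/w7L.png',np.hstack([cv2.resize(A,(400,300)),cv2.resize(cv2.imread('pics/s7.png')[70:262,200:456],(400,300))]))
E
```

```text
10.05 [ 527.01355351 -324.14164101  250.65887107] [ 179.96866151   -0.38186591 -176.99232759] [-0.50159283  0.6033947  -3.37359575] [-0.15306868 -0.02144444 -0.00927686] 13.230832277665543 [ -36.21203352   10.27006142   80.16866807   -0.21717263   89.87693007
 -129.21853678]
7739 [[236.00000381  62.        ]
 [272.          62.        ]
 [272.         298.99996948]
 [236.         298.99996948]]
[236.00000381  62.        ] [ 88.20345797  -6.28521185 -29.        ]
[272.  62.] [ 88.21953261   7.2095156  -29.        ]
[272.         298.99996948] [-15.65159725   9.11036374 -29.        ]
[236.         298.99996948] [-15.67417754  -8.06507394 -29.        ]
```

View pics/w7L.png

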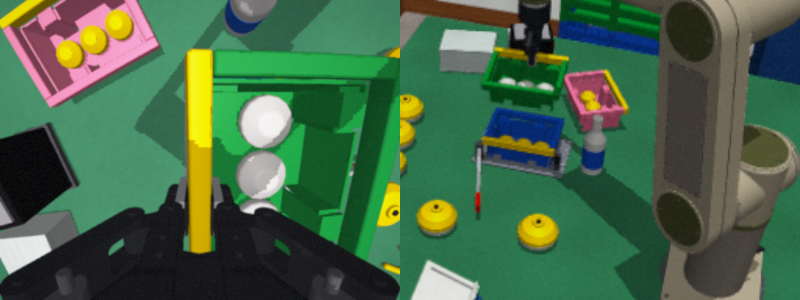

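Green hangs level over the blue bin; grip is at bin x ≈ −5. The yellow rim is on the far (−y) side, above blue's plain rim. Descend to about 18 mm above contact.

Request:
arm_command(
  targets=[
    [[0,-0.004,-0.025,0.0004,-0.007,0,-1],[0,-0.004,-0.03,0,0,0,-1],[0,-0.004,-0.03,0,0,0,-1],[0,0,-0.025,0,0,0,-1],[0,0,-0.015,0,0,0,-1],[0,0,0,0,0,0,-1],[0,0,0,0,0,0,-1]],
  ],
)

```text
time: 10.98
tool_pos: [527.2, -336.8, 126.3]
tcp_rot: [180.0, 0.1, -177.0]
ft_force: [0.4, 2.2, -2.3]
finger_gap: 13.3
grip_force: 80.0
```

```bash
python3 - <<'E'
from h import *
s=status.sense(); print(s['time'],s['tool_pos'],s['tcp_rot'],s['ft_force'],s['wrist_torque'])
T,mt=snap('top','t8'); S,ms=snap('side','s8')
A=cv2.imread('pics/t8.png');B=cv2.imread('pics/s8.png')
# predicted blue yellow-rim inner/outer top edges and green plain rim outer top edge drawn
def fr(o,yaw): 
    r=R.from_euler('z',yaw,degrees=True).as_matrix(); return lambda p:np.array(o)+r@np.array(p,float)
low=fr((529,-274.3,6),183); tp=s['tool_pos']; q=fr((0,0,0),3)((-4.8,-61.5,46)); gr=fr(tp-q,3)
print('green origin',tp-q)
for im,m in((A,mt),(B,ms)):
    for f,c in((low,(0,0,255)),(gr,(255,0,255))):
        for p in((-93,-68,75),(93,-68,75),(93,68,75),(-93,68,75)): 
            u=proj(m,f(p)); im[int(round(u[1])),int(round(u[0]))]=c
cv2.imwrite('pics/c8.png',np.hstack([cv2.resize(A[150:234,285:385],(400,336),interpolation=cv2.INTER_NEAREST),cv2.resize(B[115:199,235:335],(400,336),interpolation=cv2.INTER_NEAREST)]))
E
```

```text
10.975 [ 527.22308617 -336.7522352   126.34778042] [ 1.79982147e+02  5.96551990e-02 -1.76997097e+02] [ 0.41165475  2.21469579 -2.29689646] [ 0.20585382 -0.10261887 -0.05046957]
green origin [ 528.79784663 -275.08530622   80.34778042]
```

View pics/c8.png

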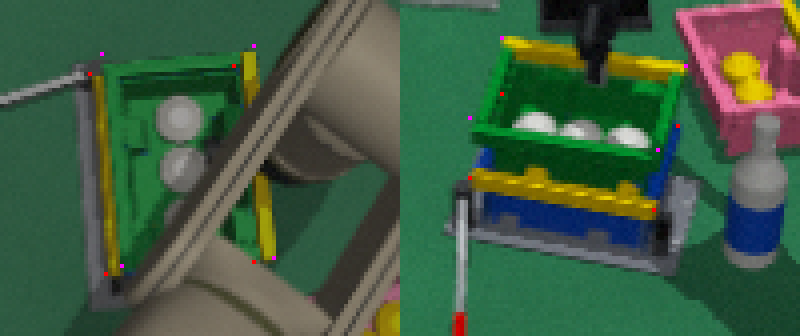

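The side view shows green's plain rim (near edge, row ~135) lower than predicted (row 118), so the bin droops a few degrees in the grip, and the slight side force suggests light contact. I back up 15 mm and quantify the droop from the wrist picture w7, where the end rim's edge slopes.

Request:
arm_command(
  targets=[
    [[0,0.001,0.008,0,0,0,-1],[0,0.002,0.012,0,0,0,-1],[0,0,0,0,0,0,-1],[0,0,0,0,0,0,-1]],
  ],
)

```text
time: 11.58
tool_pos: [527.0, -334.3, 146.1]
tcp_rot: [-180.0, 0.0, -177.0]
ft_force: [0.4, 0.3, -2.4]
finger_gap: 13.3
grip_force: 80.0
```

```bash
python3 - <<'E'
from h import *
viewer.snapshot
im9,m9=snap('wrist','w9'); s9=status.sense(); print(s9['tool_pos'],s9['tcp_rot'],s9['ft_force'],s9['wrist_torque'])
snap('side','s9')
G=((50,120,60),(75,255,255))
for f,s in(('w5',None),('w7',np.load('pics/w7s.npy',allow_pickle=True).item()),('w9',s9)):
    A,m=load(f); k=cv2.inRange(cv2.cvtColor(A,cv2.COLOR_BGR2HSV),*G)
    # outer edge of end rim: strongest bright-green start, per column, scanning by V gradient
    v=A[:,:,1].astype(float)-A[:,:,2]; g=np.gradient(cv2.GaussianBlur(v,(3,3),0),axis=0); pts=[]
    for x in range(285,(430 if f=='w5' else 495),10):
        lo=45 if f!='w5' else 75; y=lo+np.argmax(g[lo:lo+50,x]); pts.append((x,y))
    pts=np.array(pts); print(f,pts[:,1].tolist())
    if s is None: continue
    Rt=R.from_euler('xyz',s['tcp_rot'],degrees=True).as_matrix(); out=[]
    for x,y in pts:
        o,d=ray(m,x,y); o=Rt.T@(o-s['tool_pos']); d=Rt.T@d; out.append(o+d*(88.2-o[0])/d[0])  # intersect with end plane tool x=88.2
    out=np.array(out); p=np.polyfit(out[:,1],out[:,2],1); print('droop deg',np.degrees(np.arctan(p[0])),'z at y=0',p[1],out[[0,-1],1])
E
```

```text
[ 526.77196277 -334.11444202  145.70738614] [ 1.79979165e+02  2.13310853e-02 -1.77021909e+02] [-0.86032502  0.32841121 -4.40985753] [-0.17732737 -0.00515473 -0.03705716]
w5 [91, 120, 120, 120, 120, 91, 91, 91, 91, 91, 91, 92, 92, 92, 92]
w7 [64, 64, 46, 64, 64, 65, 65, 65, 66, 66, 67, 67, 68, 68, 69, 69, 70, 70, 71, 71, 72]
droop deg 9.606002460284028 z at y=0 -32.71787032805823 [12.53602645 99.75338929]
w9 [64, 64, 64, 65, 65, 66, 66, 66, 66, 67, 67, 67, 68, 69, 69, 70, 70, 71, 71, 72, 73]
droop deg 5.487008854397372 z at y=0 -25.045492332029724 [ 12.46992231 103.08304332]
```

Droop is about 5°. I tilt the tool +5° about the bin's x to level it, then check.

Request:
arm_command(
  targets=[
    [[0,0,0,0.044,0.0023,0,-1],[0,0,0,0.044,0.0023,0,-1],[0,0,0,0,0,0,-1],[0,0,0,0,0,0,-1]],
  ],
)

```text
time: 12.18
tool_pos: [526.7, -334.5, 145.5]
tcp_rot: [174.9, 0.0, -177.1]
ft_force: [0.2, 0.3, -2.6]
finger_gap: 13.0
grip_force: 80.1
```

```bash
python3 - <<'E'
from h import *
s=status.sense(); print(s['time'],s['tool_pos'],s['tcp_rot'],s['ft_force'])
T,mt=snap('top','t10'); S,ms=snap('side','s10')
A=cv2.imread('pics/t10.png');B=cv2.imread('pics/s10.png')
r3=R.from_euler('z',3,degrees=True).as_matrix(); r183=R.from_euler('z',183,degrees=True).as_matrix(); tp=s['tool_pos']
rim=tp+np.array([0,-1.3,15]); O=rim-r3@[-4.8,-61.5,65]; print('green origin',O)
f=4
A=cv2.resize(A[150:234,285:385],None,fx=f,fy=f,interpolation=cv2.INTER_CUBIC);B=cv2.resize(B[105:189,235:335],None,fx=f,fy=f,interpolation=cv2.INTER_CUBIC)
for im,m,of in((A,mt,(285,150)),(B,ms,(235,105))):
    for o,r,c in(((529,-274.3,6),r183,(0,0,255)),(O,r3,(255,0,255))):
        q=[tuple(int(t) for t in ((proj(m,np.array(o)+r@np.array(p,float))-of+.5)*f)) for p in((-93,-68,75),(93,-68,75),(93,68,75),(-93,68,75))]
        for p in q: cv2.circle(im,p,3,c,1)
cv2.imwrite('pics/c10.png',np.hstack([A,B]))
E
```

```text
12.175 [ 526.70216376 -334.45012943  145.46261176] [ 1.74920640e+02  5.44320642e-03 -1.77059520e+02] [ 0.16393212  0.29500611 -2.60820405]
green origin [ 528.27692422 -274.08320046   95.46261176]
```

View pics/c10.png

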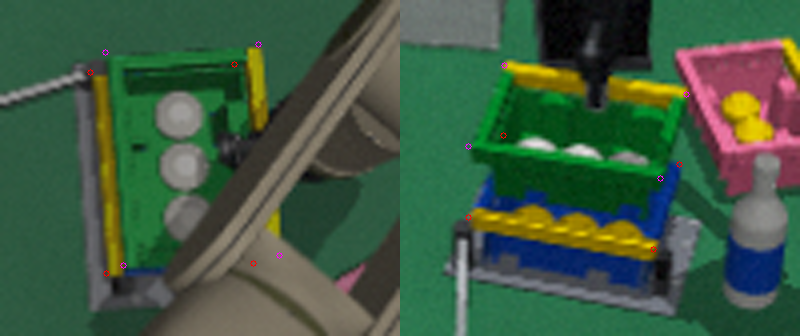

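This shows green level above blue. The yellow rim matches the prediction at (505,66)–(686,92), the near rim is within about a pixel, and green's offset from blue is as wanted in both views. My picture views are used up, so I continue with numbers. Lowering in small steps with force checks.

Request:
arm_command(
  targets=[
    [[0,0,-0.01,0,0,0,-1],[0,0,-0.008,0,0,0,-1],[0,0,-0.005,0,0,0,-1],[0,0,-0.003,0,0,0,-1],[0,0,0,0,0,0,-1],[0,0,0,0,0,0,-1]],
  ],
)

```text
time: 13.02
tool_pos: [527.0, -334.2, 120.1]
tcp_rot: [175.0, 0.0, -177.0]
ft_force: [0.3, -0.8, -2.3]
finger_gap: 13.1
grip_force: 80.0
```

Request:
arm_command(
  targets=[
    [[0,0,-0.002,0,0,0,-1],[0,0,-0.001,0,0,0,-1],[0,0,0,0,0,0,-1]],
  ],
)

```text
time: 13.4
tool_pos: [526.8, -334.1, 116.7]
tcp_rot: [174.9, 0.0, -177.0]
ft_force: [0.0, 0.7, -2.3]
finger_gap: 13.0
grip_force: 80.1
```

Request:
arm_command(
  targets=[
    [[0,0,-0.002,0,0,0,-1],[0,0,-0.001,0,0,0,-1],[0,0,0,0,0,0,-1]],
  ],
)

```text
time: 13.78
tool_pos: [526.8, -334.0, 113.6]
tcp_rot: [174.9, 0.0, -177.0]
ft_force: [-0.1, -0.1, -2.7]
finger_gap: 13.2
grip_force: 80.1
```

Still hanging freely, inside the blue rim. Continue.

Request:
arm_command(
  targets=[
    [[0,0,-0.001,0,0,0,-1],[0,0,-0.001,0,0,0,-1],[0,0,0,0,0,0,-1]],
  ],
)

```text
time: 14.15
tool_pos: [526.8, -334.0, 111.7]
tcp_rot: [174.9, 0.0, -177.0]
ft_force: [0.5, 0.4, -2.3]
finger_gap: 13.3
grip_force: 80.1
```

Request:
arm_command(
  targets=[
    [[0,0,-0.001,0,0,0,-1],[0,0,-0.001,0,0,0,-1],[0,0,0,0,0,0,-1]],
  ],
)

```text
time: 14.52
tool_pos: [527.0, -334.4, 110.1]
tcp_rot: [175.0, 0.0, -177.0]
ft_force: [-0.9, -0.7, 1.0]
finger_gap: 13.1
grip_force: 80.1
```

Request:
arm_command(
  targets=[
    [[0,0,-0.001,0,0,0,-1],[0,0,-0.001,0,0,0,-1],[0,0,0,0,0,0,-1]],
  ],
)

```text
time: 14.9
tool_pos: [527.2, -334.9, 108.9]
tcp_rot: [175.0, 0.1, -177.0]
ft_force: [-1.4, -2.8, 5.8]
finger_gap: 12.9
grip_force: 81.2
```

Contact at z ≈ 110 (111 expected for the ledges), 6 N. Let go gently.

Request:
arm_command(
  targets=[
    [[0,0,0,0,0,0,-0.5],[0,0,0,0,0,0,-0.2],[0,0,0,0,0,0,0],[0,0,0,0,0,0,0],[0,0,0,0,0,0,0]],
  ],
  force=20,
)

```text
time: 15.52
tool_pos: [526.9, -334.0, 107.7]
tcp_rot: [174.9, 0.0, -177.0]
ft_force: [0.8, -0.2, -0.2]
finger_gap: 42.7
grip_force: 0.0
```

Request:
arm_command(
  targets=[
    [[0,0,0.01,0,0,0,0],[0,-0.001,0.02,0,0,0,0],[0,-0.002,0.03,0,0,0,0],[0,-0.002,0.04,0,0,0,0],[0,-0.002,0.04,-0.087,-0.0046,0,0],[0,0,0.03,0,0,0,0],[0,0,0,0,0,0,0],[0,0,0,0,0,0,0]],
  ],
)

```text
time: 16.52
tool_pos: [526.8, -341.1, 278.0]
tcp_rot: [179.9, 0.0, -177.0]
ft_force: [-1.6, 0.4, -0.0]
finger_gap: 42.5
grip_force: 0.0
```

```bash
python3 - <<'E'
from h import *
im,m=snap('wrist','w11'); s=status.sense(); print(s['time'],s['tool_pos'],s['tcp_rot'],s['ft_force'],s['finger_gap']); snap('top','t11'); snap('side','s11')
r3=R.from_euler('z',3,degrees=True).as_matrix(); print('pred green (529,-274.3,61):')
for P in [(-93,-68,75),(-93,-55,75),(93,-68,75),(93,-55,75),(-93,68,75),(93,68,75)]: print(P,proj(m,np.array([529,-274.3,61])+r3@np.array(P,float)).round(1))
A=cv2.imread('pics/w11.png'); a,b,c=comp(A,(150,40,150,280),*Y); print('yellow',a,b.round(1).tolist())
for p in b: print(onz(m,*p,136).round(1))
S,ms=load('s11'); a,b,c=comp(S,(245,110,80,45),*Y); print('side yellow',a,b.round(1).tolist())
print([proj(ms,np.array([529,-274.3,61])+r3@np.array(P,float)).round(1).tolist() for P in [(-93,-68,75),(93,-68,75),(93,-55,75),(-93,-55,75),(-93,68,75),(93,68,75)]])
hs=cv2.cvtColor(A,cv2.COLOR_BGR2HSV)
v=A[:,:,1].astype(float)-np.maximum(A[:,:,2],A[:,:,0])
for f,(y,x) in {'x300':(None,300),'x340':(None,340),'x380':(None,380)}.items(): print(f,v[40:160:3,x].astype(int).tolist())
for y in(150,190,220): print('row',y,v[y,240:512:6].astype(int).tolist())
E
```

```text
16.575 [ 526.41334927 -340.91963347  276.88827309] [ 1.79861986e+02 -3.79774319e-02 -1.77026875e+02] [-0.09701    -0.17315665 -0.92049309] 42.64445329564071
pred green (529,-274.3,61):
(-93, -68, 75) [252.4  93. ]
(-93, -55, 75) [265.9  93. ]
(93, -68, 75) [252.6 264.3]
(93, -55, 75) [263.9 264.3]
(-93, 68, 75) [391.2  94.5]
(93, 68, 75) [369.8 263.6]
yellow 2114 [[249.0, 93.0], [263.0, 93.0], [263.0, 262.0], [249.0, 262.0]]
[ 439.9 -350.4  136. ]
[ 439.1 -336.9  136. ]
[ 621.9 -325.6  136. ]
[ 622.7 -341.6  136. ]
side yellow 223 [[260.3, 132.6], [261.1, 127.2], [306.1, 134.3], [305.3, 139.6]]
[[305.3, 134.9], [260.4, 127.6], [259.6, 129.5], [304.7, 136.8], [298.8, 156.0], [251.5, 148.0]]
x300 [13, 29, 29, 41, 39, 43, 42, 40, 40, 40, 39, 40, 38, 10, -9, -14, -12, -11, 95, 98, 99, 99, 72, 81, 41, 83, 30, -4, -3, -3, -2, -3, -3, -3, -4, -4, -4, 5, 69, 9]
x340 [26, 27, 27, 24, 25, 27, 28, 28, 26, 25, 30, 26, 29, 19, -8, -7, -1, 0, 92, 101, 100, 100, 59, 58, 33, 47, 45, 45, 42, 44, 45, 42, 39, 68, 85, 78, 75, 66, 65, 59]
x380 [28, 26, 35, 38, 36, 39, 38, 37, 39, 37, 38, 40, 39, 41, 39, 39, 40, 38, 67, 68, 81, 95, 99, 101, 99, 101, 99, 102, 98, 101, 100, 102, 100, 98, 101, 99, 94, 89, 84, 73]
row 150 [28, 27, -35, -34, 85, 101, 102, 99, 71, 66, -2, -2, -4, 83, 101, 100, 101, 46, 45, 45, 94, 38, 100, 105, 40, 38, 41, 41, 40, 38, 39, 39, 36, 38, 39, 41, 37, 41, 40, 38, 36, 41, 41, 37, 38, 38]
row 190 [28, 31, -32, -36, 73, 45, 47, 100, 102, 99, 45, 25, 88, 100, 100, 41, 46, 51, 47, 49, 38, 79, 99, 41, 39, 39, 37, 38, 39, 38, 38, 41, 39, 40, 39, 39, 38, 38, 40, 38, 37, 41, 41, 39, 38, 38]
row 220 [41, 41, -29, -35, 52, 102, 101, 102, 100, -1, -3, -3, -3, 98, 96, 96, 46, 83, 80, 35, 37, 103, 95, 32, 6, -4, -5, -3, -2, -7, -7, -7, 9, 36, 39, 39, 41, 38, 24, 25, 27, 27, 37, 39, 36, 38]
```

Rim ends sit at the stacked height (169 px against 171 px predicted; nested would be about 12 px smaller), and both long rims are offset equally by about −3 mm. So it is level on the ledges within the play. Now the bar: check blue's place, the floats, the bottle and the bar geometry.

```bash
python3 - <<'E'
from h import *
for f in('s7','s11'):
    S,ms=load(f); a,b,c=comp(S,(248,154,55,18),*Y); print('blue rim side',f,a,c.round(1),b.round(0).tolist())
W,m=load('w2')
for nm,bx in(('f1',(165,15,90,90)),('f2',(340,5,80,90))):
    a,b,c=comp(W,bx,*Y); print(nm,a,onz(m,*c,45).round(0))
W1,m1=load('w1'); hsv=cv2.cvtColor(W1,cv2.COLOR_BGR2HSV); k=cv2.inRange(hsv[140:215,70:175],(0,0,120),(180,60,255)); p=np.argwhere(k)[:,::-1]+[70,140]
print('bottle cap top',onz(m1,95,206,170).round(0), 'body', onz(m1,158,178,5).round(0))
# bar line in w2 (between red sleeve and pin)
h=cv2.cvtColor(W,cv2.COLOR_BGR2HSV); k=cv2.inRange(h,(0,0,140),(180,70,255)); P=[]
for y in range(112,200,4):
    x=np.where(k[y,315:350])[0]
    if len(x)>3: P.append(onz(m,315+x.mean(),y,54)[:2])
P=np.array(P); d=np.polyfit(P[:,1],P[:,0],1); print(P[[0,-1]].round(1)); ang=90+np.degrees(np.arctan(-d[0])); print('bar dir',ang,'x at y=-208',np.polyval(d,-208))
E
```

```text
blue rim side s7 326 [275.3 162. ] [[251.0, 162.0], [253.0, 154.0], [299.0, 162.0], [298.0, 170.0]]
blue rim side s11 261 [275.7 163. ] [[252.0, 162.0], [253.0, 156.0], [299.0, 164.0], [298.0, 170.0]]
f1 3751 [414.  11.  45.]
f2 3802 [644.  39.  45.]
bottle cap top [ 343. -265.  170.] body [ 358. -272.    5.]
[[ 577.4  -47.4]
 [ 615.6 -169. ]]
bar dir 107.36423905771699 x at y=-208 628.0620142467367
```

Blue has not moved. The bar is at direction 107.4° with its pin at (628,−208). Floats are at (414,11) and (644,39), the bottle near (355,−270). I start pushing at r ≈ 165 to stay clear of float (644,39), then lean the tool outward 35° so it passes under the rims' overhang. Moving over the start point with shut fingers.

Request:
arm_command(
  targets=[
    [[0.016,0.05,0,0,0,0,-1],[0.016,0.05,0,0,0,0,-1],[0.016,0.05,0,0,0,0,-1],[0.016,0.05,0,0,0,0,-1],[0.016,0.05,-0.02,0,0,0,-1],[0.016,0.046,-0.05,0,0,0,-1],[0,0,-0.055,0,0,0,-1],[0,0,-0.05,0,0,0,-1],[0,0,0,0,0,0,-1],[0,0,0,0,0,0,-1]],
  ],
)

```text
time: 17.92
tool_pos: [621.9, -50.2, 109.6]
tcp_rot: [179.9, 0.1, -177.0]
ft_force: [-0.2, -0.6, -0.1]
finger_gap: -0.1
grip_force: 0.0
```

```bash
python3 - <<'E'
from h import *
s=status.sense(); print(s['time'],s['tool_pos'],s['tcp_rot'],s['finger_gap'],s['joint_pos'].round(0))
pin=np.array([628,-208]); prev=None
for ph in [107.4,112,117,122,127,132,137,142,147,152,157,162,167,172,177,181,183]:
    t=np.radians(ph); r=np.interp(ph,[107,125,150],[165,185,198]); off=np.interp(ph,[107,183],[17,20])
    p=pin+r*np.array([np.cos(t),np.sin(t)])+off*np.array([np.sin(t),-np.cos(t)])
    print(ph,p.round(1),None if prev is None else (p-prev).round(1)); prev=p
E
```

```text
17.925 [621.93269743 -50.22228487 109.64362249] [ 1.79934442e+02  9.88242133e-02 -1.77034770e+02] -0.09591853113985814 [  -9.   16.   89.    0.   75. -102.]
107.4 [594.8 -45. ] None
112 [580.1 -43.4] [-14.7   1.6]
117 [563.5 -43.2] [-16.5   0.2]
122 [546.7 -44.6] [-16.9  -1.4]
127 [530.2 -48.7] [-16.4  -4.1]
132 [515.1 -55.8] [-15.1  -7.1]
137 [500.5 -64.3] [-14.6  -8.5]
142 [486.6 -74.2] [-14.   -9.9]
147 [473.4 -85.4] [-13.2 -11.3]
152 [462.  -98.5] [-11.4 -13. ]
157 [ 453.2 -113.2] [ -8.8 -14.7]
162 [ 445.6 -128.6] [ -7.5 -15.4]
167 [ 439.4 -144.6] [ -6.2 -16. ]
172 [ 434.6 -161.1] [ -4.8 -16.5]
177 [ 431.3 -177.9] [ -3.3 -16.8]
181 [ 429.7 -191.5] [ -1.6 -13.6]
183 [ 429.2 -198.4] [-0.5 -6.9]
```

Request:
arm_command(
  targets=[
    [[0,0.004,-0.03,0,0,0,-1],[0,0,-0.03,0,0,0,-1],[0,0,-0.012,0,0,0,-1],[0,0,0,0,0,0,-1]],
  ],
)

```text
time: 18.42
tool_pos: [621.9, -46.2, 37.3]
tcp_rot: [179.9, 0.1, -177.0]
ft_force: [0.4, 0.3, 0.3]
finger_gap: 0.0
grip_force: 0.0
```

Request:
arm_command(
  targets=[
    [[-0.014,0,0,0,0,0,-1],[-0.013,0.001,0,0,0,0,-1],[-0.015,0.001,0,0,0,0,-1],[-0.016,0,0,0,0,0,-1],[-0.017,-0.001,0,0,0,0,-1],[-0.016,-0.004,0,0,0,0,-1],[-0.015,-0.007,0,0,0,0,-1]],
  ],
)

```text
time: 19.3
tool_pos: [517.5, -56.5, 39.2]
tcp_rot: [180.0, 0.4, -177.0]
ft_force: [2.0, -0.4, 0.2]
finger_gap: 0.1
grip_force: 0.9
```

Pushing at about 2 N as expected. Continue, leaning the tool outward.

Request:
arm_command(
  targets=[
    [[-0.015,-0.008,0,-0.12,0,0,-1],[-0.014,-0.01,0,-0.12,0,0,-1],[-0.013,-0.011,0,-0.12,0,0,-1],[-0.011,-0.013,0,-0.12,0,0,-1],[-0.009,-0.015,0,-0.12,0,0,-1],[-0.008,-0.015,0,0,0,0,-1],[0,0,0,0,0,0,-1]],
  ],
)

```text
time: 20.18
tool_pos: [445.8, -128.4, 37.3]
tcp_rot: [-145.8, -1.5, -177.6]
ft_force: [-0.4, -0.4, 0.2]
finger_gap: 0.1
grip_force: 0.0
```

```bash
python3 - <<'E'
from h import *
s=status.sense(); print(s['time'],s['tool_pos'],s['tcp_rot'],s['ft_force'],s['joint_pos'].round(0))
for n in('side','top'):
    im,m=snap(n,n[0]+'12'); A=cv2.imread(f'pics/{n[0]}12.png')
    try:
        a,b,c=comp(A,(235,160,70,60) if n=='side' else (240,165,110,80),*Rd); p=onz(m,*c,48); print(n,a,c,p.round(1),'dir',np.degrees(np.arctan2(p[1]+208,p[0]-628))%360,np.hypot(p[1]+208,p[0]-628))
    except Exception as e: print(n,e)
E
```

```text
20.175 [ 445.84680127 -128.44382334   37.25167837] [-145.83721577   -1.53978873 -177.58680915] [-0.41986414 -0.42120882  0.24153165] [  3.   2. 120. -38.  65. -71.]
side 12 [293.42307663 187.38461685] [ 427.1 -128.5   48. ] dir 158.41080844207588 216.04218697208933
top 30 [291.15000534 216.04999924] [ 442.6 -142.1   48. ] dir 160.44173558133843 196.75416555265795
```

Bar is at about 160°, tool leaning as intended. Continue to near closed.

Request:
arm_command(
  targets=[
    [[-0.006,-0.016,0,0,0,0,-1],[-0.005,-0.0165,0,0,0,0,-1],[-0.003,-0.0165,0,0,0,0,-1],[-0.002,-0.008,0,0,0,0,-1],[0,0,0,0,0,0,-1]],
  ],
)

```text
time: 20.9
tool_pos: [428.7, -185.7, 36.2]
tcp_rot: [-145.7, -1.7, -177.6]
ft_force: [0.5, 0.2, 0.1]
finger_gap: -0.1
grip_force: 0.0
```

```bash
python3 - <<'E'
from h import *
s=status.sense(); print(s['time'],s['tool_pos'],s['ft_force'])
im,m=snap('top','t13'); A=cv2.imread('pics/t13.png')
a,b,c=comp(A,(240,165,110,80),*Rd); p=onz(m,*c,48); print(a,c,p.round(1),'dir',np.degrees(np.arctan2(p[1]+208,p[0]-628))%360,np.hypot(p[1]+208,p[0]-628))
E
```

```text
20.9 [ 428.74689794 -185.67330815   36.15859901] [0.47153331 0.15442032 0.11328899]
10 [306.  223.5] [ 414.4 -196.7   48. ] dir 176.97387874291525 213.870438830219
```

Request:
arm_command(
  targets=[
    [[0,-0.004,0,0,0,0,-1],[0,-0.003,0,0,0,0,-1],[0,-0.003,0,0,0,0,-1]],
  ],
)

```text
time: 21.32
tool_pos: [429.1, -194.8, 35.8]
tcp_rot: [-145.7, -1.7, -177.5]
ft_force: [-0.4, 0.6, -0.2]
finger_gap: 0.2
grip_force: 0.8
```

Request:
arm_command(
  targets=[
    [[0,-0.003,0,0,0,0,-1],[0,-0.002,0,0,0,0,-1],[0,0,0,0,0,0,-1]],
  ],
)

```text
time: 21.7
tool_pos: [429.2, -200.1, 36.0]
tcp_rot: [-145.7, -1.7, -177.5]
ft_force: [0.4, 1.0, -0.6]
finger_gap: -0.1
grip_force: 0.2
```

Request:
arm_command(
  targets=[
    [[0,-0.002,0,0,0,0,-1],[0,-0.002,0,0,0,0,-1],[0,0,0,0,0,0,-1]],
  ],
)

```text
time: 22.08
tool_pos: [429.2, -204.1, 36.1]
tcp_rot: [-145.7, -1.7, -177.5]
ft_force: [-1.0, 0.2, 0.5]
finger_gap: 0.2
grip_force: 0.2
```

Request:
arm_command(
  targets=[
    [[0,-0.002,0,0,0,0,-1],[0,-0.001,0,0,0,0,-1],[0,0,0,0,0,0,-1]],
  ],
)

```text
time: 22.45
tool_pos: [429.3, -207.0, 36.1]
tcp_rot: [-145.7, -1.7, -177.5]
ft_force: [-0.4, 0.5, -0.2]
finger_gap: 0.3
grip_force: 0.3
```

Request:
arm_command(
  targets=[
    [[0,-0.002,0,0,0,0,-1],[0,-0.001,0,0,0,0,-1],[0,0,0,0,0,0,-1]],
  ],
)

```text
time: 22.82
tool_pos: [429.3, -209.3, 36.0]
tcp_rot: [-145.8, -1.6, -177.5]
ft_force: [-1.5, 7.5, 3.4]
finger_gap: -0.2
grip_force: 4.2
```

```bash
python3 - <<'E'
from h import *
s=status.sense(); print(s['time'],s['tool_pos'],s['ft_force'],s['wrist_torque'])
for n in('side','wrist'):
    im,m=snap(n,n[0]+'14'); A=cv2.imread(f'pics/{n[0]}14.png')
    a,b,c=comp(A,(235,150,80,60) if n=='side' else (0,0,512,384),*Rd); p=onz(m,*c,46); print(n,a,c,p.round(1)); print([onz(m,*q,54).round(1).tolist() for q in b])
E
```

```text
22.825 [ 429.32138401 -209.31922032   35.95718486] [-1.53018411  7.48188576  3.35527307] [ 1.05470231  0.22320581 -0.16654811]
side 4 [302.25000763 175.24999809] [ 411.8 -207.4   46. ]
[[413.8, -193.1, 54.0], [409.1, -206.7, 54.0], [406.6, -204.5, 54.0], [411.3, -190.9, 54.0]]
wrist 1371 [226.94342041 228.80187988] [ 421.7 -220.2   46. ]
[[433.2, -239.9, 54.0], [396.5, -209.8, 54.0], [404.5, -193.0, 54.0], [440.5, -218.1, 54.0]]
```

Force jumped to 7.5 N: the stop. One more small press to confirm, then look at it from the wrist after backing off.

Request:
arm_command(
  targets=[
    [[0,-0.001,0,0,0,0,-1],[0,-0.001,0,0,0,0,-1],[0,0,0,0,0,0,-1]],
  ],
)

```text
time: 23.3
tool_pos: [429.4, -209.9, 35.9]
tcp_rot: [-145.9, -1.6, -177.5]
ft_force: [-6.6, 24.1, 12.6]
finger_gap: -0.1
grip_force: 12.3
```

Request:
arm_command(
  targets=[
    [[0,0.01,0,0,0,0,-1],[0,0.03,0.02,0,0,0,-1],[0,0.04,0.04,0,0,0,-1],[0,0.04,0.045,0.12,0,0,-1],[0,0.03,0.045,0.12,0,0,-1],[0,0,0.045,0.12,0,0,-1],[0,0,0.04,0.12,0,0,-1],[0,0,0.02,0.12,0,0,-1],[0,0,0,0,0,0,0],[0,0,0,0,0,0,1]],
  ],
)

```text
time: 24.55
tool_pos: [428.7, -62.1, 289.8]
tcp_rot: [-180.0, -0.1, -177.1]
ft_force: [0.5, 0.8, 0.5]
finger_gap: 35.9
grip_force: 0.0
```

```bash
python3 - <<'E'
from h import *
s=status.sense(); print(s['time'],s['tool_pos'],s['tcp_rot'],s['ft_force'])
for n in('side','wrist','top'):
    im,m=snap(n,n[0]+'15'); A=cv2.imread(f'pics/{n[0]}15.png')
    bx={'side':(235,150,80,60),'wrist':(0,0,512,384),'top':(290,160,80,80)}[n]
    try:
        a,b,c=comp(A,bx,*Rd); print(n,a,c.round(1),onz(m,*c,50).round(1))
    except Exception as e: print(n,'no red')
    # predicted closed sleeve centre
    t=np.radians(183); print('  pred px',proj(m,[628+193*np.cos(t),-208+193*np.sin(t),50]).round(1), 'if 3 deg open',proj(m,[628+193*np.cos(t-.052),-208+193*np.sin(t-.052),50]).round(1))
    if n!='wrist':
        if n=='side': a,b,c=comp(A,(245,110,80,42),*Y); print('  green yellow',b.round(0).tolist()); a,b,c=comp(A,(248,154,55,18),*Y); print('  blue yellow',c.round(1))
E
```

```text
24.55 [428.67255315 -62.12277334 289.7696745 ] [-1.79988544e+02 -8.35074972e-02 -1.77073037e+02] [0.5103651  0.79150093 0.45467635]
side 62 [298. 173.] [ 430.  -210.7   50. ]
  pred px [297.2 171.5] if 3 deg open [296.6 173.2]
  green yellow [[260.0, 133.0], [261.0, 127.0], [287.0, 131.0], [286.0, 137.0]]
  blue yellow [275.7 163.2]
wrist 294 [143. 161.] [ 432.  -216.1   50. ]
  pred px [141.7 163.3] if 3 deg open [148.8 163.5]
top no red
  pred px [311.7 217.8] if 3 deg open [309.  217.9]
```

The stop is firm (24 N with 0.6 mm travel), and the released bar matches the closed prediction (143 vs 141.7 px, where 3° open would be 148.8). Last check of the stack from the same pose as before.

Request:
arm_command(
  targets=[
    [[0.016,-0.046,0,0,0,0,1],[0.016,-0.046,0,0,0,0,1],[0.016,-0.046,0,0,0,0,1],[0.016,-0.046,0,0,0,0,1],[0.016,-0.046,0,0,0,0,1],[0.018,-0.049,-0.012,0,0,0,1],[0,0,0,0,0,0,1],[0,0,0,0,0,0,1]],
  ],
)

```text
time: 25.7
tool_pos: [527.2, -339.7, 277.8]
tcp_rot: [179.8, -0.1, -177.0]
ft_force: [0.6, -0.6, 0.1]
finger_gap: 85.4
grip_force: 0.0
```

```bash
python3 - <<'E'
from h import *
im,m=snap('wrist','w16'); s=status.sense(); print(s['time'],s['tool_pos'],s['ft_force'],s['finger_gap'])
A=cv2.imread('pics/w16.png'); a,b,c=comp(A,(150,40,150,280),*Y); print('yellow',a,b.round(1).tolist()); print([onz(m,*p,136).round(1).tolist() for p in b])
v=A[:,:,1].astype(float)-np.maximum(A[:,:,2],A[:,:,0])
print([v[60:140:3,x].astype(int).tolist() for x in(300,370)])
for y in(150,220): print('plain edge',y,v[y,350:410:3].astype(int).tolist())
T,_=load('t0') if 0 else load('top0'); snap('side','s16')
S0,_=load('side0');S,ms=load('s16')
for nm,bx in(('fa',(205,190,40,35)),('fb',(270,200,40,35)),('blue',(248,154,55,18)),('greenY',(245,110,80,42))):
    print(nm,[comp(q,bx,*Y)[2].round(1).tolist() if nm!='greenY' or q is S else 0 for q in(S0,S)])
print([comp(q,(310,140,30,45),(105,130,40),(125,255,255))[2].round(1).tolist() for q in(S0,S)])
E
```

```text
25.75 [ 527.43372576 -339.49698427  278.87494766] [-0.55854445  0.89145312 -0.16915183] 85.42395830592241
yellow 2165 [[247.0, 93.0], [261.0, 93.0], [261.0, 263.0], [247.0, 263.0]]
[[440.1, -350.8, 136.0], [439.4, -337.3, 136.0], [623.2, -326.1, 136.0], [624.1, -342.1, 136.0]]
[[38, 35, 36, 37, 40, 37, 36, -8, -10, -11, -11, 56, 97, 96, 94, 78, 91, 41, 51, 62, -4, -4, -4, -3, -3, -2, -2], [36, 36, 36, 37, 35, 39, 37, 36, 35, 34, 35, 46, 67, 64, 66, 55, 37, 39, 38, 44, 45, 53, 56, 62, 65, 74, 76]]
plain edge 150 [45, 40, 47, 96, 39, 37, 60, 94, 97, 95, 57, 36, 37, 36, 34, 36, 37, 38, 37, 38]
plain edge 220 [77, 28, 36, 40, 83, 95, 92, 85, 38, 36, 39, 38, 40, 39, 38, 39, 39, 41, 38, 37]
fa [[223.5, 208.0], [223.5, 208.0]]
fb [[287.5, 217.5], [287.5, 217.5]]
blue [[275.3, 161.8], [275.7, 163.2]]
greenY [0, [283.2, 133.4]]
[[322.8, 171.5], [322.7, 171.5]]
```

The stack is unchanged, the floats and bottle haven't moved, the bar is home and the robot touches nothing. Handing in.

```bash
python3 -c "
from bench import job
print(job.hand_in())"
```

```text
the job is handed in; nothing more can be done
None
```

The job is handed in at about 26 s: the green bin is released, turned end for end and level on the blue bin's ledges; the bar was then pushed home against its stop, and the blue bin, floats and bottle stayed in place.

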